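# Make up a check load on the weight carrier and hold it up level

## Robot

A 6-joint arm with a two-finger parallel gripper is mounted at the origin on a cart in front of the work surface, level with it; the furniture and walls round the work are solid. World frame = base frame: x ahead of the robot, y to its left, z up, the work surface at z = 0. Lengths are in mm, angles in rad, forces in N, time in s.
With the tool pointing down it reaches from about 325 to 775 mm from the base axis. Payload 5.5 kg.
Tool frame: the origin (TCP) lies midway between the tips of the shut fingers; the grasp point (between the pads) lies 19 mm behind it (robot.grip_depth is the distance from the TCP to the grasp point, in mm); z points along the fingers, y is the line along which they close (so a half turn about z gives the same grasp; the last joint's range is limited). The gripper opens to 85 mm and grips with 20 to 120 N. Pads are 22 mm wide; open, the fingers measure 114 mm over their backs; the gripper's body (76 mm by 85 mm) begins 54 mm behind the grasp point. The pads swing forward as they close: fully open they stand 13 mm farther back than shut.
Start: joints at [1.111, 0.091, 1.231, -0, 1.82, -0.057], TCP at [235.203, 551.993, 231.275] pointing down, gripper open.
Joint ranges: [-2.87, 2.87], [-0.86, 2.18], [0.17, 2.46], [-1.51, 4.65], [0.06, 2.69], [-2.65, 2.65]. Speed limits (rad/s): [2.57, 2.57, 3.01, 3.14, 3.14, 3.14].

## Interface

Orientations are given as a unit quaternion [x, y, z, w].
In Python, from rig import monitor, eyes, robot gives the robot as it stands. The module is installed in compiled form; this text tells all that it offers.
- The arm moves only by the shell command python3 -m creep 'ROWS' [FORCE]. ROWS is JSON, a list that holds one entry, the list of rows, each a list of 7 numbers: the closure in counts, from 0 (fully open) to 255 (shut), then the shift along the tool's x, y, z in m, then the turn, a rotation vector about the tool's x, y, z in degrees. In form: [[[claw, tx, ty, tz, ax, ay, az], ...]]. A call has 1 to 12 rows; each row is the pose to reach, as a shift and turn from the pose commanded when the call began, along the tool's axes at that moment; what a row does not reach only later rows make up. A row lasts 1/8 s, in which the tool goes at most 62.5 mm and 10.7 degrees, less where a joint would pass 70% of its speed; a pose out of reach is approached as far as the arm can. A call with a gripper value outside its range is refused whole. The fingers move at their own pace and stop on an object; FORCE is the grip in N (left out, the last holds). Time passes only in rows, so rows that repeat a pose let the fingers close. It gives the time, the measured TCP pose, the force, the opening and the grip force at its end, in the units of the state.
- monitor.observe(): the state, without advancing time (a new reading comes with each control period).
- eyes.snapshot(name): name is "side" or "top" or "wrist"; returns the picture (420x560x3 uint8, red, green, blue); there is no depth.
- eyes.camera_info(name): a dict with "camera_matrix" (3x3 intrinsics, pixels), "k1" (the pictures are not rectified: a ray, as slopes to the right and down, at radius r is drawn at 1 + k1 r^2 times it, then the intrinsics apply), "cam_to_world" (4x4, takes a point from camera to world coordinates); the wrist camera has in their place "tool_from_camera" (4x4, takes a point from camera to tool coordinates, whose origin is the TCP and whose axes are the flange's). Camera axes: x right, y down, z forward; pixel columns grow to the right and rows downward; lengths in mm; the calibration is good to about 2 mm. A picture is of the moment at which its call begins: read the wrist's pose just before it. camera_info takes no time and is no camera call.
- robot.job_done(): hands the job in; it is judged then, once.
The state is a dict: "time_s": time; "q": joint angles; "dq": joint speeds; "effort": joint torques, N m; "ee_pos": TCP position; "orientation": TCP orientation; "contact_force": force on the tool from outside, world axes, zero at the start; "wrist_torque": the same for the moment, N m; "gripper_width": finger opening in mm; "grasp_force": force on a finger pad.
Only numpy, scipy, OpenCV 4.12 (cv2) and the standard library are available. Lean on these libraries where they do the work, as an engineer would, in place of code of your own. Each camera call takes 0.05 s, during which the arm holds its last target. There are 200 camera calls.

## Task

Make up the check load for the balances: where the blue carrier stands on the bench, stack the three weight discs flat and centred on its top, the large silver-grey one first, the brass-coloured one on it and the small red one on top, and let go of them. Then grip the carrier by its two rubber pads, lift it with the whole stack to at least 15 cm above the bench, and finish while still holding it there, level and steady, supported by nothing but the gripper. Never let the carrier tip over, and leave the other glassware and bottles where they are.

Things in the scene. Friction and masses are not known exactly. Their poses are not given: they have to be found in the camera images.
- carrier_mid (a point): Loose blue carrier plate, 60 (x) x 90 (y) x 16 mm, 0.5 kg, on a heavy dark foot 50 x 70 x 22 mm. Point: its centre, half-way up the plate, 30 mm above its underside, 8 mm below its flat top, where a yellow ring 53 mm across marks the centre. z up, x across, y along. Black rubber grip pads 50 mm long, 12 mm high stand out 2 mm from the long sides (+x, -x) at this height: 64 mm over the pads
- disc_large_mid (a point): Large silver-grey weight disc, plain, solid and flat, 48 mm across and 10 mm thick, loose, about 0.06 kg, lying flat on the bench. This point is its centre, half-way up (5 mm above its underside); z is its axis (up)
- disc_medium_mid (a point): Medium brass-coloured weight disc, plain, solid and flat, 40 mm across and 10 mm thick, loose, about 0.045 kg, lying flat on the bench. This point is its centre, half-way up (5 mm above its underside); z is its axis (up)
- disc_small_mid (a point): Small red weight disc, plain, solid and flat, 32 mm across and 10 mm thick, loose, about 0.03 kg, lying flat on the bench. This point is its centre, half-way up (5 mm above its underside); z is its axis (up)
- beaker: Bystander, loose: small open glass beaker, 56 mm across, 58 mm tall, near the front edge. Origin at the centre of its underside, z up
- brown_vial: Bystander, loose: small brown glass vial with white cap, 22 mm across, 44 mm tall, near the front edge. Origin at the centre of its underside, z up
- clear_vial: Bystander, loose: small clear vial with blue cap, 22 mm across, 44 mm tall, near the front edge. Origin at the centre of its underside, z up
- amber_bottle: Bystander, loose: brown bottle with black cap, 60 mm across, 106 mm tall, at the back. Origin at the centre of its underside, z up
- tube: Bystander, loose: upright 34 mm wide, 115 mm tall sample tube with blue cap, at the back left. Origin at the centre of its underside, z up
- jar: Bystander, loose: white jar with red lid, 56 mm across, 70 mm tall, at the back. Origin at the centre of its underside, z up
- centrifuge: Large cream-coloured centrifuge, fixed, about 0.3 m tall, at the right of the bench; origin at the centre of its underside. Not part of the job: keep clear of it
- scale_2: Nearer of the two bench balances at the left, fixed, blue front and flat steel top 78 mm above the bench; it spans 0.38 m along its x and 0.31 m along its y; origin at the centre of its underside. Not touched in this job
Mind the look-alikes: they are no part of the job. Several things look just like the part that bears disc_large_mid: the one meant starts nearest to the robot's base.

How it is judged:
By the outcome, as a careful person would: the job done as asked, in the order asked, and still so for the second after the job is handed in, while the arm keeps its last pose, push and grip.
It also fails if it takes over 72 s, if anything falls off the work surface, if the arm or the gripper's body presses on something with over 40 N, if the wrist force passes 120 N, or if a joint passes its speed limit or range.

## Working session

There is one attempt and no reset: what is moved stays moved. The work goes in short steps, Python scripts to look and compute and a shell command to move; the robot and the scene stay as the last step left them, time stands still between calls to the robot, and variables do not carry over. Pictures are saved under pics/ and viewed, at most 10 in all, crops included, and the job is handed in when it is done.

```bash
mkdir -p pics; python3 - <<'E'
from rig import monitor, eyes, robot
import cv2,numpy as np
s=monitor.observe();print(s)
for n in ("top","side"):
    im=eyes.snapshot(n);cv2.imwrite(f"pics/{n}0.png",im[:,:,::-1]);c=eyes.camera_info(n)
    print(n,np.round(c["camera_matrix"],1).tolist(),c["k1"],np.round(c["cam_to_world"],3).tolist())
print(eyes.camera_info("wrist"))
E
```

```text
{'time_s': 0.0, 'q': array([ 1.11129127e+00,  9.18557364e-02,  1.23191877e+00,  5.37467013e-06,
        1.81979879e+00, -5.66868860e-02]), 'dq': array([-0.00061754,  0.0007131 , -0.00091944, -0.00022604,  0.0018939 ,
        0.0009051 ]), 'effort': array([ 2.79149135e-03, -4.58712888e+01, -4.18045628e+01,  1.93822166e-04,
        1.09952182e-02,  4.79254311e-06]), 'ee_pos': array([235.07038726, 551.71655573, 230.13417081]), 'orientation': array([ 2.00049387e-01,  9.79785314e-01, -9.56856737e-04, -2.55289030e-04]), 'contact_force': array([ 0.15052033, -0.25961179,  0.58119189]), 'wrist_torque': array([-0.0098485 ,  0.00939541, -0.044691  ]), 'grasp_force': 0.0, 'gripper_width': 85.2351740647031}
top [[401.7, 0.0, 277.8], [0.0, 401.7, 209.6], [0.0, 0.0, 1.0]] 0.010017987238141792 [[0.023, -0.986, 0.163, 417.959], [-0.999, -0.026, -0.019, -128.418], [0.023, -0.163, -0.986, 1022.607], [0.0, 0.0, 0.0, 1.0]]
side [[513.9, 0.0, 281.9], [0.0, 513.9, 209.2], [0.0, 0.0, 1.0]] -0.10761830419977379 [[0.498, -0.717, 0.488, -252.842], [-0.867, -0.402, 0.293, -645.818], [-0.014, -0.569, -0.822, 1416.761], [0.0, 0.0, 0.0, 1.0]]
{'camera_matrix': array([[311.21844347,   0.        , 283.34324951],
       [  0.        , 311.21844347, 209.16977853],
       [  0.        ,   0.        ,   1.        ]]), 'k1': -0.04181052882692256, 'tool_from_camera': array([[ 5.73734045e-04, -9.46634899e-01, -3.22307366e-01,
         8.20719070e+01],
       [ 9.99999485e-01,  8.13034631e-04, -6.07845888e-04,
        -8.44455188e-01],
       [ 8.37455181e-04, -3.22306851e-01,  9.46634878e-01,
        -1.42209376e+02],
       [ 0.00000000e+00,  0.00000000e+00,  0.00000000e+00,
         1.00000000e+00]])}
```

View pics/top0.png

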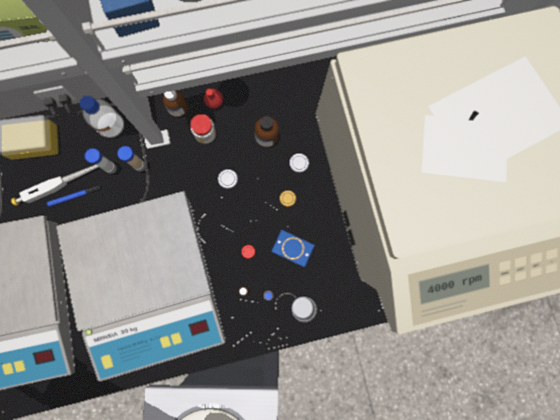

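View pics/side0.png

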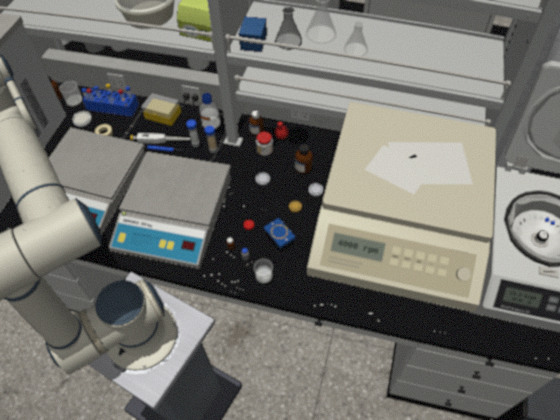

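Top view: carrier ≈(293,248), red disc (248,252), brass (288,199), silver candidates (227,179) and (299,162); vials (243,291), (268,295), beaker (303,308). The side view agrees with this.

```bash
cat > h.py <<'E'
from rig import monitor, eyes, robot
import cv2,numpy as np
from scipy.spatial.transform import Rotation as R
def cam(n):
    c=eyes.camera_info(n)
    if n=="wrist":
        s=monitor.observe();T=np.eye(4);T[:3,:3]=R.from_quat(s["orientation"]).as_matrix();T[:3,3]=s["ee_pos"]
        return c["camera_matrix"],c["k1"],T@c["tool_from_camera"]
    return c["camera_matrix"],c["k1"],c["cam_to_world"]
def pt(C,uv,z):
    K,k,T=C;uv=np.atleast_2d(np.array(uv,float))
    p=cv2.undistortPoints(uv[:,None],K,np.array([k,0,0,0,0.]))[:,0]
    d=np.c_[p,np.ones(len(p))]@T[:3,:3].T;o=T[:3,3]
    return o+d*((z-o[2])/d[:,2])[:,None]
def proj(C,P):
    K,k,T=C;I=np.linalg.inv(T)
    return cv2.projectPoints(np.atleast_2d(np.array(P,float)),cv2.Rodrigues(I[:3,:3])[0],I[:3,3],K,np.array([k,0,0,0,0.]))[0][:,0]
RNG={"red":[((0,120,80),(8,255,255)),((172,120,80),(180,255,255))],"brass":[((9,80,100),(28,255,255))],
"blue":[((98,110,40),(125,255,255))],"silver":[((0,0,140),(180,50,255))]}
def blobs(im,col,lo=30,hi=1e5):
    hsv=cv2.cvtColor(im,cv2.COLOR_RGB2HSV);m=sum(cv2.inRange(hsv,*r) for r in RNG[col]).astype(np.uint8)
    cs=cv2.findContours(m,cv2.RETR_EXTERNAL,cv2.CHAIN_APPROX_NONE)[0]
    return [c for c in cs if lo<cv2.contourArea(c)<hi]
def report(n,im,C,zs,lo=30,hi=1e5,lim=(300,800,-330,330)):
    for col,z in zs.items():
        for c in blobs(im,col,lo,hi):
            q=pt(C,cv2.convexHull(c)[:,0],z)[:,:2]
            if len(q)<5: continue
            (cx,cy),(w,h),a=cv2.minAreaRect(q.astype(np.float32))
            e,r=cv2.minEnclosingCircle(q.astype(np.float32))
            if lim[0]<cx<lim[1] and lim[2]<cy<lim[3]:
                M=cv2.moments(c);px=(M["m10"]/M["m00"],M["m01"]/M["m00"])
                print(n,col,"px",np.round(px,1),"rect",np.round([cx,cy,w,h,a],1),"circ",np.round([*e,2*r],1))
E
python3 - <<'E'
from h import *
for n in("top","side"):
    im=cv2.imread(f"pics/{n}0.png")[:,:,::-1].copy();report(n,im,cam(n),dict(red=10,brass=10,blue=38,silver=10))
E
```

```text
top red px [247.9 251.2] rect [477.8 -74.8  35.6  33.4  46.7] circ [477.6 -75.3  37.1]
top brass px [287.3 197.9] rect [ 616.5 -170.7   41.9   41.2    1.3] circ [ 616.9 -171.4   43.6]
top blue px [292.5 247.9] rect [ 488.  -185.4   41.5   41.7    1.4] circ [ 486.9 -185.3   43.7]
top blue px [304.8 254. ] rect [ 477.  -207.7   43.7   63.    65.8] circ [ 477.5 -205.8   73.8]
top blue px [280.1 242. ] rect [ 496.7 -163.1   44.1   63.    66.1] circ [ 497.2 -164.5   73.7]
top blue px [ 92.5 155.5] rect [706.1 320.7  39.   42.7   1.8] circ [706.  320.7  45.1]
top blue px [124.9 153.1] rect [715.1 240.7  42.1  39.8   4.6] circ [713.9 241.7  44.4]
top silver px [302.  307.2] rect [ 344.6 -212.9   47.9   49.3    1.2] circ [ 344.  -212.4   51.7]
top silver px [242.6 290.8] rect [380.4 -65.9  15.7  17.2  46.2] circ [380.9 -65.4  18.6]
top silver px [133.9 269.2] rect [393.7 191.3 390.3 329.8  17.6] circ [393.8 190.1 504.9]
top silver px [227.2 178.4] rect [663.5 -14.8  45.   46.5   1.7] circ [663.8 -15.6  48.9]
top silver px [298.7 162.4] rect [ 711.7 -200.2   45.8   47.2    1.7] circ [ 712.  -
[... 651 characters left out ...]
   38.1   29.3] circ [ 486.8 -187.4   40.4]
side blue px [272.  224.5] rect [ 496.9 -162.6   44.3   68.1   70.5] circ [ 495.5 -166.5   77.1]
side blue px [209.  130.1] rect [741.  257.2  40.3  45.1  28.7] circ [740.  256.7  46.6]
side silver px [263.4 273.3] rect [ 344.9 -212.5   44.8   43.4   29.5] circ [ 345.  -213.2   48.2]
side silver px [162.9 225.1] rect [331.6 165.5  89.4 320.4   8.7] circ [302.4 161.1 321.8]
side silver px [315.4 189. ] rect [ 710.6 -201.8   41.1   42.3   86.6] circ [ 710.6 -202.2   46.1]
side silver px [262.2 178.1] rect [662.  -18.6  39.8  43.5  61.9] circ [662.4 -18.3  44.6]
side silver px [175.7 187.5] rect [486.1 227.5 250.4 312.4  17.7] circ [485.1 228.2 392. ]
```

```bash
cat >> h.py <<'E'
def go(x,y,z,yaw,base=None):
    """shift [m] / turn [deg] in tool axes from present measured (or base) pose to TCP x,y,z, tool y at yaw deg, pointing down"""
    s=monitor.observe();Rn=R.from_quat(s["orientation"]);p=s["ee_pos"] if base is None else np.array(base)
    a=np.radians(yaw);ty=np.array([np.cos(a),np.sin(a),0]);tz=np.array([0,0,-1.]);Rt=R.from_matrix(np.c_[np.cross(ty,tz),ty,tz])
    print("t",np.round(s["time_s"],2),"pos",np.round(s["ee_pos"],1),"w",round(s["gripper_width"],1),"shift",np.round(Rn.inv().apply(np.array([x,y,z])-p)/1000,4),"turn",np.round((Rn.inv()*Rt).as_rotvec(degrees=True),2))
E
python3 - <<'E'
from h import *
C=cam("top")
print(pt(C,[(335,58),(392,260)],300).round(),pt(C,[(352,230),(388,322)],0).round())
go(663,-16,150,-25,[235.2,552,231.3])
E
```

```text
[[ 840. -247.  300.]
 [ 451. -349.  300.]] [[ 539. -340.    0.]
 [ 312. -428.   -0.]]
t 0.1 pos [235.1 551.7 230.2] w 85.3 shift [-0.6162 -0.3547  0.0819] turn [-9.000e-02  8.000e-02  9.192e+01]
```

```bash
python3 -m creep '[[[0,-0.05,-0.028,0,0,0,8],[0,-0.1,-0.057,0.005,0,0,16],[0,-0.155,-0.089,0.01,0,0,25],[0,-0.21,-0.12,0.02,0,0,34],[0,-0.265,-0.152,0.03,0,0,43],[0,-0.32,-0.184,0.04,0,0,52],[0,-0.375,-0.216,0.05,0,0,61],[0,-0.43,-0.247,0.06,0,0,70],[0,-0.48,-0.276,0.07,0,0,78],[0,-0.53,-0.305,0.08,0,0,86],[0,-0.58,-0.334,0.082,0,0,92],[0,-0.616,-0.355,0.082,0,0,92]]]' 40; python3 -m creep '[[[0,0,0,0,0,0,0],[0,0,0,0,0,0,0]]]'
python3 - <<'E'
from h import *
C=cam("wrist");im=eyes.snapshot("wrist");cv2.imwrite("pics/w1.png",im[:,:,::-1]);report("w",im,C,dict(silver=10),200)
go(663,-16,150,-25)
E
```

```text
time_s: 1.6
ee_pos: [663.3, -18.6, 147.6]
orientation: [0.845, 0.536, -0.001, -0.001]
contact_force: [0.3, 1.2, 0.3]
gripper_width: 85.3
grasp_force: 0.0
time_s: 1.85
ee_pos: [662.3, -15.6, 148.6]
orientation: [0.844, 0.537, -0.0, -0.001]
contact_force: [-0.4, -0.3, 0.1]
gripper_width: 85.5
grasp_force: 0.0
w silver px [125.3 415.1] rect [ 354.1 -194.1   16.5   38.8   67.6] circ [ 352.1 -199.    39.3]
w silver px [423.4 225.4] rect [ 771.7 -104.2   37.5   27.3   33.5] circ [ 772.9 -106.2   43.6]
w silver px [285.  194.6] rect [664.4 -16.8  46.9  45.3  65. ] circ [664.8 -16.7  47.6]
w silver px [372.3  65.3] rect [783.1  48.7  66.2  43.5  83.9] circ [793.4  47.4  69. ]
w silver px [ 53.2 139.2] rect [429.  118.4 284.2 160.7  17.7] circ [431.  110.7 317.9]
t 1.9 pos [662.3 -15.1 149.1] w 85.1 shift [-0.0005  0.001  -0.0009] turn [-0.05 -0.01 -0.03]
```

View pics/w1.png

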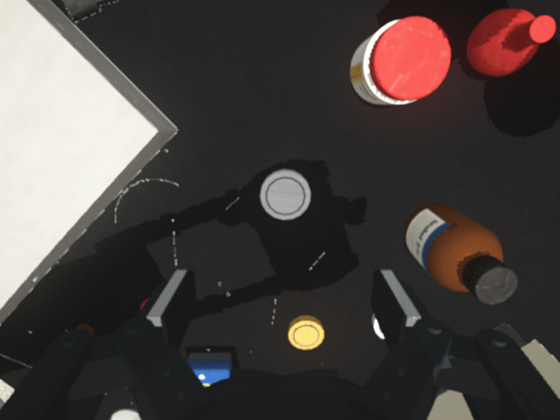

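Disc is central at (285,195), about (664,-16.5), and sized right (46–47 mm). Descending to grip it.

```bash
python3 -m creep '[[[0,0,0.001,0.045,0,0,0],[0,0,0.001,0.09,0,0,0],[0,0,0.001,0.125,0,0,0],[0,0,0.001,0.142,0,0,0],[0,0,0.001,0.148,0,0,0],[0,0,0.001,0.148,0,0,0],[255,0,0.001,0.148,0,0,0],[255,0,0.001,0.148,0,0,0],[255,0,0.001,0.148,0,0,0],[255,0,0.001,0.148,0,0,0],[255,0,0.001,0.148,0,0,0]]]' 40
```

```text
time_s: 3.28
ee_pos: [664.6, -16.6, 3.0]
orientation: [0.844, 0.537, 0.001, 0.001]
contact_force: [-1.2, 0.6, 5.3]
gripper_width: 45.3
grasp_force: 40.5
```

```bash
python3 -m creep '[[[255,0,0,-0.005,0,0,0],[255,0,0,-0.03,0,0,0],[255,0,0,-0.07,0,0,0],[255,0,0,-0.1,0,0,0],[255,0,0,-0.1,0,0,0],[255,0,0,-0.1,0,0,0]]]'
python3 - <<'E'
from h import *
C=cam("wrist");im=eyes.snapshot("wrist");cv2.imwrite("pics/w2.png",im[:,:,::-1]);report("w",im,C,dict(silver=10,brass=10,red=10),200)
s=monitor.observe();print(s["ee_pos"],s["contact_force"],s["gripper_width"])
E
```

```text
time_s: 4.03
ee_pos: [663.0, -16.4, 99.4]
orientation: [0.844, 0.537, -0.001, -0.001]
contact_force: [-0.7, -1.0, -1.6]
gripper_width: 45.2
grasp_force: 41.0
w silver px [283.4 274.7] rect [639.4 -69.1  80.9  76.9  64.9] circ [639.1 -69.1  81.7]
w silver px [448.  252.1] rect [ 769.3 -113.    55.2   36.3   43.3] circ [ 771.3 -115.5   62.2]
w silver px [ 40.3 145.7] rect [512.4  81.3 212.2  93.5  48.7] circ [477.3 112.1 212.2]
w silver px [391.5  59.3] rect [781.9  47.9  68.3  48.3  85.7] circ [793.4  46.4  71.6]
w brass px [306.9 360.3] rect [ 620.7 -160.5   31.    40.6   74.7] circ [ 619.1 -166.3   43. ]
w brass px [371.8  64.7] rect [764.4  55.5  14.6  12.4  79.2] circ [764.9  55.4  18.3]
[662.60330204 -16.3861523   98.67144886] [ 0.07896081  0.77364799 -1.98027381] 45.298615452765176
```

View pics/w2.png

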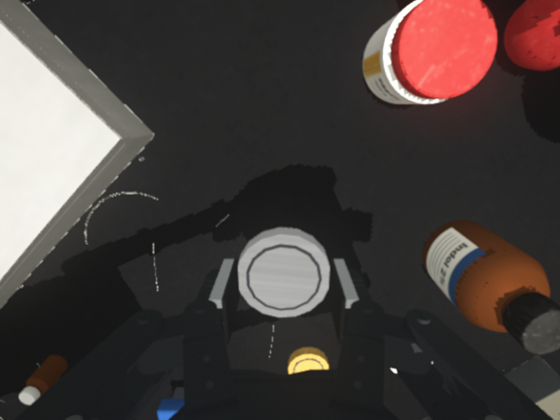

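```bash
python3 - <<'E'
from h import *
im=cv2.imread("pics/w2.png")[:,:,::-1].copy()
c=eyes.camera_info("wrist");C=(c["camera_matrix"],c["k1"],c["tool_from_camera"])
report("tool",im,C,dict(silver=-7),3000,9000,(-60,60,-60,60))
print(proj(C,[[0,0,-7],[0,0,0],[0,24,-7],[0,-24,-7]]))
E
```

```text
tool silver px [283.4 274.7] rect [ 0.6  1.1 47.2 44.9  0. ] circ [ 0.5  1.  47.7]
[[281.26999701 277.75022814]
 [281.35207138 270.59810561]
 [329.46721695 277.70639654]
 [233.08001158 277.65541444]]
```

```bash
python3 - <<'E'
from h import *
go(474,-213,150,-25)
E
```

```text
t 4.08 pos [662.6 -16.4  98.7] w 45.3 shift [-0.2581 -0.0877 -0.0507] turn [-0.2   0.07 -0.08]
```

```bash
python3 -m creep '[[[255,-0.03,-0.01,-0.02,0,0,0],[255,-0.075,-0.025,-0.05,0,0,0],[255,-0.125,-0.042,-0.05,0,0,0],[255,-0.175,-0.059,-0.05,0,0,0],[255,-0.225,-0.076,-0.05,0,0,0],[255,-0.25,-0.085,-0.05,0,0,0],[255,-0.258,-0.088,-0.05,0,0,0],[255,-0.258,-0.088,-0.05,0,0,0],[255,-0.258,-0.088,-0.05,0,0,0]]]'
python3 - <<'E'
from h import *
C=cam("wrist");im=eyes.snapshot("wrist");cv2.imwrite("pics/w3.png",im[:,:,::-1]);report("w",im,C,dict(blue=38,brass=38),200);report("w",im,C,dict(red=10),200)
go(487,-186,150,-25)
t=eyes.snapshot("top");cv2.imwrite("pics/t3.png",t[:,:,::-1])
E
```

```text
time_s: 5.2
ee_pos: [475.2, -212.0, 150.7]
orientation: [0.843, 0.537, -0.0, -0.0]
contact_force: [-0.6, 0.9, -0.2]
gripper_width: 45.4
grasp_force: 41.1
w blue px [128.2 170. ] rect [ 370.6 -130.8   16.2   18.5   64.6] circ [ 370.8 -130.4   19.1]
w blue px [282.9 168. ] rect [ 487.5 -186.7   89.6   59.6   66.3] circ [ 487.9 -186.8  104.4]
w brass px [411.9  88.6] rect [ 605.9 -169.7   35.9   38.1   65.9] circ [ 605.7 -169.8   38.5]
w red px [217.1  51.3] rect [478.3 -77.3  33.1  33.5  16.5] circ [478.7 -77.3  34.4]
t 5.25 pos [ 475.2 -212.   150.8] w 45.4 shift [ 0.0286 -0.0003  0.0009] turn [-0.04 -0.02  0.  ]
```

View pics/w3.png

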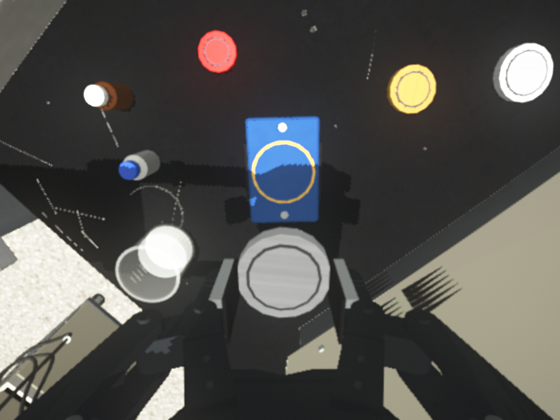

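Carrier measures 89.6×59.6 mm at (487.5,-186.7), long axis at 66.3° – fits exactly. Lower the disc onto it.

```bash
python3 -m creep '[[[255,0.015,0,0,0,0,0],[255,0.0277,0,0.02,0,0,0],[255,0.0277,0,0.06,0,0,0],[255,0.0277,0,0.09,0,0,0],[255,0.0277,0,0.103,0,0,0],[255,0.0277,0,0.107,0,0,0],[255,0.0277,0,0.109,0,0,0],[255,0.0277,0,0.109,0,0,0],[255,0.0277,0,0.109,0,0,0]]]'
```

```text
time_s: 6.42
ee_pos: [486.8, -188.1, 43.3]
orientation: [0.844, 0.537, 0.0, 0.001]
contact_force: [-1.1, 0.7, -0.9]
gripper_width: 45.7
grasp_force: 41.1
```

```bash
python3 -m creep '[[[255,0,0,0.001,0,0,0],[255,0,0,0.0015,0,0,0],[255,0,0,0.0015,0,0,0]]]'; python3 - <<'E'
from h import *
P=[]
for i in range(4):
    C=cam("wrist");im=eyes.snapshot("wrist");s=monitor.observe();P.append([*s["ee_pos"],*s["contact_force"]])
print(np.round(P,1))
t=eyes.snapshot("side");cv2.imwrite("pics/s4.png",cv2.resize(t[180:280,220:360,::-1],None,fx=4,fy=4,interpolation=cv2.INTER_CUBIC))
report("w",im,C,dict(blue=38,silver=48),200)
E
```

```text
time_s: 6.8
ee_pos: [486.4, -187.9, 41.1]
orientation: [0.844, 0.537, 0.0, 0.0]
contact_force: [-0.9, -0.4, 2.0]
gripper_width: 45.5
grasp_force: 41.4
[[ 4.864e+02 -1.878e+02  4.110e+01 -1.700e+00 -3.000e-01  1.500e+00]
 [ 4.864e+02 -1.879e+02  4.110e+01 -2.000e-01 -3.000e-01  2.700e+00]
 [ 4.865e+02 -1.879e+02  4.110e+01 -8.000e-01  6.000e-01  1.900e+00]
 [ 4.864e+02 -1.879e+02  4.110e+01 -1.100e+00  1.000e-01  3.200e+00]]
w blue px [282.7 320.6] rect [ 475.1 -215.3   25.9   58.4   65.7] circ [ 473.4 -219.2   59.7]
w blue px [ 40.3 262.1] rect [ 369.5 -130.5   23.5   17.1   11.6] circ [ 369.6 -131.    23.6]
w blue px [281.3 204.9] rect [ 498.  -162.8   43.2   59.3   65.2] circ [ 497.5 -164.9   70.2]
w silver px [ 21.8 383.8] rect [ 310.5 -190.4   33.     8.2    4.4] circ [ 310.4 -189.1   33. ]
w silver px [  9.2 367.1] rect [ 314.2 -179.6   33.5   15.1   45.8] circ [ 309.  -174.6   33.5]
w silver px [ 82.5 349.5] rect [ 351.3 -187.   101.9   10.6   17.4] circ [ 352.3 -190.   101.9]
w silver px [345.9 282.7] rect [ 515.  -204.8   30.     7.5   80.2] circ [ 512.3 -204.3   30.1]
w silver px [220.9 282.6] rect [ 457.7 -177.1   31.6    7.5   49.9] circ [ 459.7 -178.8   31.6]
w silver px [283.4 272.4] rect [ 488.1 -186.7   50.9   45.7   65.6] circ [ 488.  -186.8   51.1]
w silver px [ 66.8 241.4] rect [ 401.3 -127.2   34.    19.4    6.1] circ [ 400.6 -127.5   35.7]
w silver px [484.5 131.4] rect [ 596.2 -161.    24.    23.3   67.4] circ [ 597.1 -162.5   28.8]
w silver px [176.1  73.3] rect [487.8 -84.8  16.2  16.2  24.6] circ [487.9 -84.8  16.7]
```

Disc seen at (488,-187) vs carrier (487.5,-186.7), light contact of 2–3 N. Release and rise.

```bash
python3 -m creep '[[[0,0,0,0,0,0,0],[0,0,0,0,0,0,0],[0,0,0,0,0,0,0],[0,0,0,-0.02,0,0,0],[0,0,0,-0.06,0,0,0],[0,0,0,-0.1,0,0,0],[0,0,0,-0.1,0,0,0],[0,0,0,-0.1,0,0,0]]]'; python3 - <<'E'
from h import *
C=cam("wrist");im=eyes.snapshot("wrist");cv2.imwrite("pics/w5.png",im[:,:,::-1])
report("w",im,C,dict(blue=38,silver=48),400);report("w",im,C,dict(brass=10,red=10),200)
go(616,-172,100,-25)
E
```

```text
time_s: 8.05
ee_pos: [486.4, -187.8, 141.4]
orientation: [0.844, 0.537, 0.0, 0.0]
contact_force: [-0.4, -0.8, -0.8]
gripper_width: 85.4
grasp_force: 0.0
w blue px [282.6 200.7] rect [ 487.9 -185.9   91.    59.8   66.4] circ [ 487.9 -186.4  104.8]
w silver px [151.1 282.5] rect [ 343.8 -206.8  100.8   39.5   18.5] circ [ 342.8 -203.8  101.5]
w silver px [283.1 209.7] rect [ 487.6 -187.5   48.3   46.7   64.9] circ [ 487.7 -187.6   49.1]
w silver px [525.1 103.6] rect [ 685.  -188.5   41.7   42.2   81.1] circ [ 684.2 -187.8   44.7]
w brass px [411.5 120.6] rect [ 615.7 -172.6   40.4   42.6   48.9] circ [ 615.7 -172.7   43. ]
w red px [216.   84.7] rect [478.3 -77.   33.4  33.2  60.3] circ [478.3 -76.9  34.2]
t 8.1 pos [ 486.  -187.6  140.3] w 85.3 shift [0.0693 0.1111 0.0402] turn [-0.05  0.   -0.08]
```

View pics/w5.png

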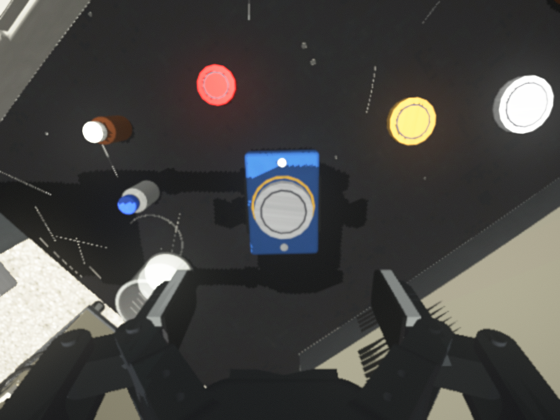

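Disc sits within ~1.6 mm of centre. Brass next, at (412,121) → (615.7,-172.6), diameter ≈41.

```bash
python3 -m creep '[[[0,0.015,0.024,0,0,0,0],[0,0.04,0.065,0.005,0,0,0],[0,0.062,0.1,0.02,0,0,0],[0,0.068,0.11,0.05,0,0,0],[0,0.068,0.11,0.09,0,0,0],[0,0.068,0.11,0.12,0,0,0],[0,0.068,0.11,0.132,0,0,0],[0,0.068,0.11,0.137,0,0,0],[0,0.068,0.11,0.137,0,0,0],[0,0.068,0.11,0.137,0,0,0]]]'; python3 -m creep '[[[255,0,0,0,0,0,0],[255,0,0,0,0,0,0],[255,0,0,0,0,0,0],[255,0,0,0,0,0,0],[255,0,0,0,0,0,0]]]' 40
```

```text
time_s: 9.35
ee_pos: [615.7, -173.1, 5.5]
orientation: [0.844, 0.537, 0.001, 0.001]
contact_force: [0.2, -0.5, 0.3]
gripper_width: 85.2
grasp_force: 0.0
time_s: 9.98
ee_pos: [615.2, -172.9, 4.6]
orientation: [0.844, 0.537, 0.0, 0.0]
contact_force: [-0.9, 0.6, 3.8]
gripper_width: 37.3
grasp_force: 40.0
```

```bash
python3 -m creep '[[[255,0,0,-0.01,0,0,0],[255,0,0,-0.05,0,0,0],[255,0,0,-0.09,0,0,0],[255,-0.015,-0.025,-0.1,0,0,0],[255,-0.04,-0.066,-0.1,0,0,0],[255,-0.06,-0.1,-0.1,0,0,0],[255,-0.067,-0.111,-0.1,0,0,0],[255,-0.067,-0.111,-0.1,0,0,0],[255,-0.067,-0.111,-0.1,0,0,0],[255,-0.067,-0.111,-0.1,0,0,0]]]'; python3 - <<'E'
from h import *
c=eyes.camera_info("wrist");C=(c["camera_matrix"],c["k1"],c["tool_from_camera"])
W=cam("wrist");im=eyes.snapshot("wrist")
report("tool",im,C,dict(brass=-5),2000,9000,(-60,60,-60,60));report("w",im,W,dict(blue=38,silver=48),400,lim=(450,520,-230,-150))
go(486.6,-186.6,53,-25)
E
```

```text
time_s: 11.22
ee_pos: [486.6, -186.3, 103.6]
orientation: [0.844, 0.537, -0.0, -0.0]
contact_force: [0.6, 0.7, -0.7]
gripper_width: 37.3
grasp_force: 40.3
tool brass px [283.3 270.4] rect [ 2.2  1.  43.3 37.6  0.8] circ [ 2.2  0.8 43.5]
w blue px [283.1 184.5] rect [ 491.5 -177.5   74.    59.9   66. ] circ [ 492.2 -178.7   91.5]
w silver px [284.3 218.4] rect [ 490.8 -181.5   35.7   47.8   65. ] circ [ 488.  -186.5   49. ]
t 11.28 pos [ 486.5 -186.3  103.5] w 37.4 shift [-0.0002  0.0003  0.0505] turn [-0.03 -0.01 -0.04]
```

```bash
python3 -m creep '[[[255,0,0,0.02,0,0,0],[255,0,0,0.04,0,0,0],[255,0,0,0.047,0,0,0],[255,0,0,0.05,0,0,0],[255,0,0,0.05,0,0,0],[255,0,0,0.05,0,0,0]]]'
```

```text
time_s: 12.02
ee_pos: [486.3, -186.6, 54.6]
orientation: [0.844, 0.537, 0.0, 0.001]
contact_force: [-0.3, -0.2, -0.3]
gripper_width: 36.8
grasp_force: 40.4
```

```bash
python3 -m creep '[[[255,0,0,0.001,0,0,0],[255,0,0,0.0015,0,0,0],[255,0,0,0.0015,0,0,0]]]'
```

```text
time_s: 12.4
ee_pos: [486.0, -186.5, 52.6]
orientation: [0.844, 0.537, 0.0, 0.0]
contact_force: [-0.2, -0.7, 1.8]
gripper_width: 37.4
grasp_force: 40.5
```

Contact at the expected height; release, rise and look.

```bash
python3 -m creep '[[[0,0,0,0,0,0,0],[0,0,0,0,0,0,0],[0,0,0,0,0,0,0],[0,0,0,-0.02,0,0,0],[0,0,0,-0.06,0,0,0],[0,0,0,-0.09,0,0,0],[0,0,0,-0.09,0,0,0],[0,0,0,-0.09,0,0,0]]]'; python3 - <<'E'
from h import *
C=cam("wrist");im=eyes.snapshot("wrist");cv2.imwrite("pics/w6.png",im[:,:,::-1])
report("w",im,C,dict(blue=38,silver=48,brass=58),400,lim=(450,520,-230,-150));report("w",im,C,dict(red=10),200)
go(477.5,-77,100,-25)
E
```

```text
time_s: 13.4
ee_pos: [485.7, -186.4, 142.2]
orientation: [0.844, 0.537, -0.0, -0.0]
contact_force: [-1.3, 0.7, -1.1]
gripper_width: 85.2
grasp_force: 0.0
w blue px [284.2 201.5] rect [ 488.  -185.9   91.1   60.3   66.3] circ [ 487.9 -186.1  104.8]
w silver px [284.7 210.5] rect [ 487.4 -187.5   48.9   46.4   72.1] circ [ 487.5 -187.6   49.1]
w brass px [283.5 212.5] rect [ 487.5 -185.4   40.1   38.    65. ] circ [ 487.4 -185.2   40.7]
w red px [218.  86.] rect [478.2 -77.   32.9  33.3  62.5] circ [478.4 -77.   34.3]
t 13.45 pos [ 485.4 -186.2  141.3] w 85.6 shift [ 0.0956 -0.0534  0.0414] turn [-0.09 -0.   -0.08]
```

View pics/w6.png

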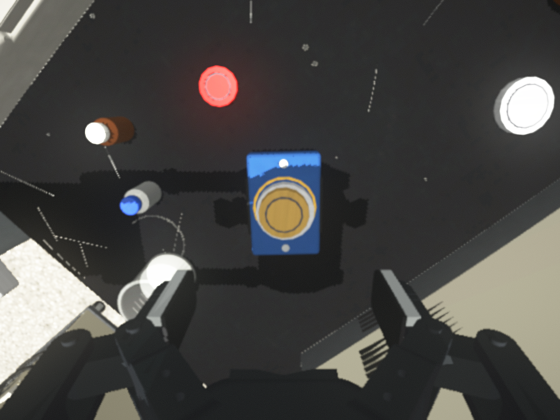

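Brass sits centred at (487.5,-185.4). Red at (218,86) → (478.3,-77).

```bash
python3 -m creep '[[[0,0.02,-0.011,0,0,0,0],[0,0.055,-0.031,0.005,0,0,0],[0,0.085,-0.048,0.02,0,0,0],[0,0.0955,-0.0537,0.05,0,0,0],[0,0.0955,-0.0537,0.09,0,0,0],[0,0.0955,-0.0537,0.12,0,0,0],[0,0.0955,-0.0537,0.132,0,0,0],[0,0.0955,-0.0537,0.137,0,0,0],[0,0.0955,-0.0537,0.137,0,0,0],[0,0.0955,-0.0537,0.137,0,0,0]]]'; python3 -m creep '[[[255,0,0,0,0,0,0],[255,0,0,0,0,0,0],[255,0,0,0,0,0,0],[255,0,0,0,0,0,0],[255,0,0,0,0,0,0]]]' 40
```

```text
time_s: 14.7
ee_pos: [478.5, -77.4, 6.6]
orientation: [0.844, 0.537, 0.001, 0.001]
contact_force: [0.6, -0.6, 0.4]
gripper_width: 85.6
grasp_force: 0.0
time_s: 15.32
ee_pos: [478.0, -77.3, 5.8]
orientation: [0.844, 0.537, 0.0, 0.0]
contact_force: [-0.6, 0.1, 3.7]
gripper_width: 28.6
grasp_force: 39.3
```

```bash
python3 -m creep '[[[255,0,0,-0.01,0,0,0],[255,0,0,-0.05,0,0,0],[255,0,0,-0.09,0,0,0],[255,-0.02,0.011,-0.1,0,0,0],[255,-0.055,0.031,-0.1,0,0,0],[255,-0.085,0.048,-0.1,0,0,0],[255,-0.095,0.0535,-0.1,0,0,0],[255,-0.095,0.0535,-0.1,0,0,0],[255,-0.095,0.0535,-0.085,0,0,0],[255,-0.095,0.0535,-0.07,0,0,0],[255,-0.095,0.0535,-0.06,0,0,0],[255,-0.095,0.0535,-0.06,0,0,0]]]';  python3 -m creep '[[[255,0,0,0,0,0,0],[255,0,0,0,0,0,0]]]'; python3 - <<'E'
from h import *
go(486.3,-186,64,-25)
E
```

```text
time_s: 16.82
ee_pos: [485.6, -185.3, 64.5]
orientation: [0.844, 0.537, -0.0, -0.0]
contact_force: [0.8, 0.4, -0.4]
gripper_width: 28.7
grasp_force: 39.5
time_s: 17.08
ee_pos: [485.8, -185.8, 65.1]
orientation: [0.844, 0.537, -0.0, -0.0]
contact_force: [-0.7, -0.7, -0.7]
gripper_width: 29.0
grasp_force: 39.5
t 17.08 pos [ 485.8 -185.8   65.1] w 29.0 shift [0.     0.0005 0.0011] turn [-0.01 -0.   -0.07]
```

```bash
python3 -m creep '[[[255,0,0.0005,0.001,0,0,0],[255,0,0.0005,0.0015,0,0,0],[255,0,0.0005,0.0015,0,0,0]]]'
```

```text
time_s: 17.45
ee_pos: [486.4, -186.2, 63.8]
orientation: [0.844, 0.537, 0.0, 0.0]
contact_force: [0.9, 0.4, 0.6]
gripper_width: 28.7
grasp_force: 39.7
```

```bash
python3 -m creep '[[[255,0,0,0.0005,0,0,0],[0,0,0,0.0005,0,0,0],[0,0,0,0.0005,0,0,0],[0,0,0,0.0005,0,0,0],[0,0,0,-0.02,0,0,0],[0,0,0,-0.06,0,0,0],[0,0,0,-0.08,0,0,0],[0,0,0,-0.08,0,0,0],[0,0,0,-0.08,0,0,0]]]'; python3 - <<'E'
from h import *
C=cam("wrist");im=eyes.snapshot("wrist");cv2.imwrite("pics/w7.png",im[:,:,::-1])
report("w",im,C,dict(blue=38,silver=48,brass=58,red=68),300,lim=(450,520,-230,-150))
go(486.8,-186,7,-23.7)
E
```

```text
time_s: 18.58
ee_pos: [485.8, -185.9, 142.1]
orientation: [0.844, 0.537, -0.001, -0.001]
contact_force: [-0.3, 0.1, -0.5]
gripper_width: 85.3
grasp_force: 0.0
w blue px [284.6 202. ] rect [ 488.  -185.9   91.3   59.8   66.5] circ [ 487.9 -186.3  104.9]
w silver px [285.3 211.2] rect [ 487.6 -188.    48.7   46.1   66.8] circ [ 487.4 -187.7   49.4]
w brass px [282.5 202.4] rect [ 487.9 -184.4   38.7   38.6   67.8] circ [ 487.6 -185.2   40.9]
w red px [284.4 216.7] rect [ 488.4 -184.6   32.4   30.6   65. ] circ [ 488.3 -184.7   33.3]
t 18.62 pos [ 485.6 -185.8  141.8] w 85.2 shift [0.0003 0.0015 0.1348] turn [-0.17 -0.   -1.38]
```

View pics/w7.png

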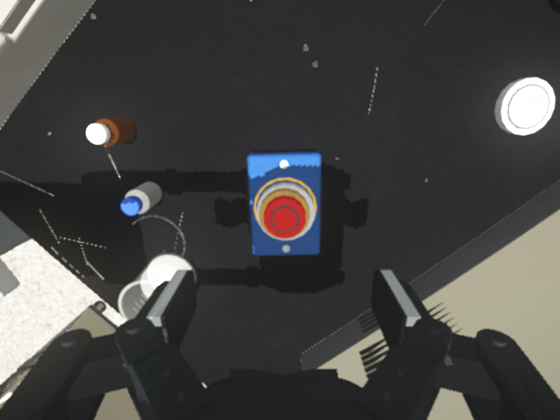

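Stack is centred (all within ~2 mm). Now descend over the rubber pads.

```bash
python3 -m creep '[[[0,0,0.0012,0.03,0,0,-1.4],[0,0,0.0012,0.06,0,0,-1.4],[0,0,0.0012,0.085,0,0,-1.4],[0,0,0.0012,0.105,0,0,-1.4],[0,0,0.0012,0.12,0,0,-1.4],[0,0,0.0012,0.13,0,0,-1.4],[0,0,0.0012,0.134,0,0,-1.4],[0,0,0.0012,0.134,0,0,-1.4],[0,0,0.0012,0.134,0,0,-1.4]]]'; python3 -m creep '[[[100,0,0,0,0,0,0],[100,0,0,0,0,0,0],[100,0,0,0,0,0,0],[255,0,0,0,0,0,0],[255,0,0,0,0,0,0],[255,0,0,0,0,0,0]]]' 30; python3 -m creep '[[[255,0,0,0,0,0,0],[255,0,0,0,0,0,0],[255,0,0,0,0,0,0]]]' 80
```

```text
time_s: 19.75
ee_pos: [488.0, -186.9, 10.7]
orientation: [0.837, 0.547, 0.0, 0.001]
contact_force: [-0.3, -0.4, 0.4]
gripper_width: 85.4
grasp_force: 0.0
time_s: 20.5
ee_pos: [487.5, -186.7, 10.5]
orientation: [0.837, 0.547, 0.0, 0.0]
contact_force: [-3.3, 0.3, 5.2]
gripper_width: 63.1
grasp_force: 36.1
time_s: 20.88
ee_pos: [487.8, -186.8, 10.9]
orientation: [0.837, 0.547, 0.0, 0.0]
contact_force: [-1.9, 1.1, 7.8]
gripper_width: 62.2
grasp_force: 89.5
```

```bash
python3 -m creep '[[[255,0,0,-0.002,0,0,0],[255,0,0,-0.005,0,0,0],[255,0,0,-0.01,0,0,0],[255,0,0,-0.016,0,0,0],[255,0,0,-0.023,0,0,0],[255,0,0,-0.03,0,0,0],[255,0,0,-0.036,0,0,0],[255,0,0,-0.04,0,0,0],[255,0,0,-0.04,0,0,0],[255,0,0,-0.04,0,0,0]]]'; python3 - <<'E'
from h import *
im=eyes.snapshot("wrist");c=eyes.camera_info("wrist");C=(c["camera_matrix"],c["k1"],c["tool_from_camera"])
cv2.imwrite("pics/w8.png",im[:,:,::-1])
E
```

```text
time_s: 22.12
ee_pos: [487.2, -186.6, 49.5]
orientation: [0.837, 0.547, -0.0, -0.0]
contact_force: [-0.2, 0.3, -7.1]
gripper_width: 62.4
grasp_force: 88.6
```

View pics/w8.png

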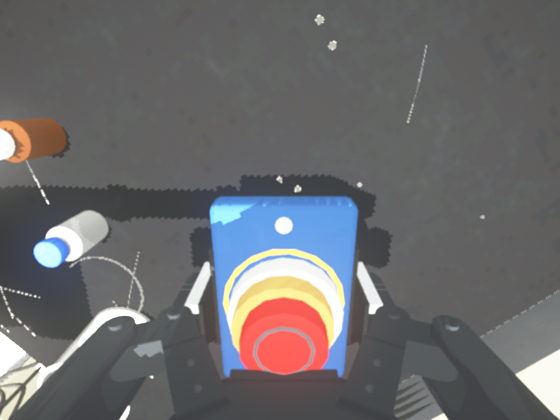

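Carrier is held (‑7 N load) between the fingers, stack intact around (285,340). Lift to about 180 mm.

```bash
python3 -m creep '[[[255,0,0,-0.004,0,0,0],[255,0,0,-0.012,0,0,0],[255,0,0,-0.024,0,0,0],[255,0,0,-0.038,0,0,0],[255,0,0,-0.053,0,0,0],[255,0,0,-0.068,0,0,0],[255,0,0,-0.083,0,0,0],[255,0,0,-0.098,0,0,0],[255,0,0,-0.113,0,0,0],[255,0,0,-0.126,0,0,0],[255,0,0,-0.135,0,0,0],[255,0,0,-0.14,0,0,0]]]'; python3 -m creep '[[[255,0,0,0,0,0,0],[255,0,0,0,0,0,0],[255,0,0,0,0,0,0],[255,0,0,0,0,0,0],[255,0,0,0,0,0,0],[255,0,0,0,0,0,0],[255,0,0,0,0,0,0],[255,0,0,0,0,0,0]]]'; python3 - <<'E'
from h import *
im=eyes.snapshot("wrist");a=cv2.imread("pics/w8.png")[:,:,::-1].copy()
c=eyes.camera_info("wrist");C=(c["camera_matrix"],c["k1"],c["tool_from_camera"])
for n,i in(("before",a),("now",im)): report(n,i,C,dict(blue=-28,brass=-48,red=-58),400,lim=(-80,80,-60,60))
s=monitor.observe();print(s["time_s"],s["wrist_torque"],s["dq"].round(3))
E
```

```text
time_s: 23.68
ee_pos: [487.5, -186.7, 190.3]
orientation: [0.837, 0.547, 0.0, 0.0]
contact_force: [0.4, 0.7, -7.1]
gripper_width: 62.4
grasp_force: 88.7
time_s: 24.68
ee_pos: [487.4, -186.6, 189.8]
orientation: [0.837, 0.547, 0.0, 0.0]
contact_force: [-0.0, -0.3, -6.4]
gripper_width: 62.3
grasp_force: 88.7
before blue px [282.7 244.6] rect [ 3.3  0.9 58.2 90.4 90. ] circ [  2.5   1.1 104.2]
before brass px [280.6 300.8] rect [ 9.6  0.4 37.9 32.  88.3] circ [ 5.   0.6 41.4]
before red px [283.5 351.9] rect [ 1.4  1.1 18.4 18.1 39.3] circ [ 1.4  0.9 18.9]
before red px [283.3 327.8] rect [ 8.5  0.8 30.1 30.3 88.3] circ [ 6.1  1.1 35.2]
now blue px [283.1 245.5] rect [ 3.6  1.  58.1 89.8 90. ] circ [  3.    1.1 103.4]
now brass px [280.8 300.5] rect [ 9.7  0.2 38.1 31.9 87.6] circ [ 5.1  0.5 41.5]
now brass px [282.3 271.3] rect [23.6  0.3 43.  24.4 86.4] circ [14.8  0.9 43.2]
now red px [283.6 351.9] rect [ 1.4  1.2 18.5 18.5  1.7] circ [ 1.4  0.9 19.2]
now red px [283.5 327.9] rect [ 8.8  1.  30.5 30.4 90. ] circ [ 6.2  1.1 35.4]
24.725 [-0.00797846 -0.01114668  0.00926667] [-0.     0.001  0.    -0.    -0.     0.001]
```

```bash
python3 -c "
from rig import robot;print(robot.job_done())"
```

```text
the job is handed in; nothing more can be done
None
```

The three discs are stacked on the carrier within about 2 mm of centre (silver, brass, red). The gripper is holding carrier and stack level and steady about 18 cm above the bench, and I handed the job in at 24.7 s; no verdict came back.

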